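# Hold a spring clip gaping around the green job card

## Robot

A 7-joint arm with a two-finger parallel gripper is mounted at the origin on a cart in front of the work surface, level with it; the furniture and walls round the work are solid. World frame = base frame: x ahead of the robot, y to its left, z up, the work surface at z = 0. Lengths are in m, angles in rad, forces in N, time in s.
With the tool pointing down it reaches from about 0.425 to 0.925 m from the base axis. Payload 6.8 kg.
Tool frame: the origin (TCP) lies on the centre line of the jaws, within the pads' length; the fingertips stand 19 mm ahead of it and the grasp point (between the pads) is the TCP (bot.tcp_to_tips is the distance from the TCP to the fingertips, in m); x points along the fingers, y is the direction in which the jaws open and shut, and the axes are right-handed (so a half turn about x gives the same grasp; the last joint's range is limited). The gripper opens to 85 mm and grips with 20 to 120 N. Pads are 22 mm wide; open, the fingers measure 114 mm over their backs; the gripper's body (76 mm by 85 mm) begins 54 mm behind the grasp point. The pads swing forward as they close: fully open they stand 13 mm farther back than shut.
Start: joints at [1.037, 0.477, 0.022, 1.555, -0.011, 1.109, -0.083], TCP at [0.279, -0.615, 0.25] pointing down, gripper open.
Joint ranges: [-2.96, 2.96], [-0.34, 2.1], [-1.41, 1.46], [0.24, 2.44], [-1.37, 4.51], [0.17, 1.92], [-2.96, 2.96]. Speed limits (rad/s): [2.39, 2.39, 3.14, 3.14, 3.14, 3.14, 3.14].

## Interface

Orientations are given as a unit quaternion [w, x, y, z].
In Python, from station import status, eyes, bot gives the robot as it stands.
- The arm moves only by the tool apply_moves, never from a script. Its arguments are lists of equal length, an entry for each row: "travel": the shift along the tool's x, y, z in cm, a list of three; "turn": the turn, a rotation vector about the tool's x, y, z in rad, a list of three; "grip": the closure, from 0 (fully open) to 1 (shut). In form: {"travel": [[tx, ty, tz], ...], "turn": [[wx, wy, wz], ...], "grip": [grip, ...]}. A call has 1 to 8 rows; each row shifts and turns the pose as measured when the row begins, along the tool's axes as they then stand; what a row does not reach is not made up. A row lasts 1/12 s, in which the tool goes at most 41.7 mm and 7.16 degrees, less where a joint would pass 70% of its speed; a pose out of reach is approached as far as the arm can. A call is refused whole if a number of a shift passes 4.17 or a number of a turn 0.125, either way. A call with a gripper value outside its range is refused whole. The fingers move at their own pace and stop on an object; "newtons" is the grip in N (left out, the last holds). Time passes only in rows, so rows that do not move let the fingers close. It gives the time, the measured TCP pose, the force and the opening at its end, in the units of the state.
- status.get_obs(): the state, without advancing time (a new reading comes with each control period).
- eyes.read_camera(name): name is "scene" or "top"; returns the picture (400x640x3 uint8, red, green, blue); there is no depth.
- eyes.calibration(name): a dict with "intrinsics" (3x3 intrinsics, pixels), "distortion" ([k1, k2, p1, p2, k3] as OpenCV has them; the pictures are not rectified), "xyz" and "attitude" of the camera in the world. Camera axes: x right, y down, z forward; pixel columns grow to the right and rows downward; lengths in m; the calibration is good to about 2 mm. A picture is of the moment at which its call begins. calibration takes no time and is no camera call.
- bot.hand_in(): hands the job in, once; it reports no verdict.
Trained networks look in the newest picture that a camera, given by its name, has taken for a name from the list of things; names that differ only in an ending like _2 or _b are one class to them, and where a whole thing is asked for, a point or a joint stands for the part that bears it (a point fixed in the world has none). Each returns a list of dicts, best first, with "score" (0 to 1); they miss things now and then, are a little off and sometimes report something else, mostly with a low value. They report only what shows in the picture. A call takes as long as a camera call. They do not tell look-alikes from the thing itself.
- eyes.masks_of(thing, camera): "region" (400x640 bool, what is visible of it) and "rect" ([left, top, right, bottom] in pixels, round what is visible of it).
The state is a dict: "t": time; "q": joint angles; "joint_vel": joint speeds; "joint_torque": joint torques, N m; "eef_pos": TCP position; "tool_rot": TCP orientation; "contact_force": force on the tool from outside, world axes, zero at the start; "torque": the same for the moment, N m; "gripper_width": opening from 0.0 (shut) to 1.0 (fully open).
Only numpy, scipy, OpenCV 4.12 (cv2) and the standard library are available. Lean on these libraries where they do the work, as an engineer would, in place of code of your own. Each camera call takes 0.05 s, during which the arm holds its last target. There are 200 camera calls.

## Task

Squeeze the handles of the blue spring clip so that its jaws open, lift it off the metal strip it is parked on, and carry it to the green-headed card. Hold it there wide open astride the middle of the card's top edge, one jaw on each side and the jaw tips about a centimetre below the edge, with nothing touching the card, so that papers can be slipped in; finish still squeezing and holding it there, never letting it shut on the card. Leave the red-headed card and the other things where they are, and do not shove the green card's holder.

Things in the scene. Friction and masses are not known exactly. Their poses are not given: they have to be found in the camera images.
- clip: Blue spring clip, 44 mm wide along y, 84 mm tall, 100 g, upright: handles up, jaws down. Origin: centre of the black bridge (4 mm up and down) between its hinge pins. z up; x is the direction in which handles and jaws open and close, y runs along the jaws. At the start it bites the strip of the park, y along the strip, jaw tips 18 mm above the foot.
- clip_grip (a point): point midway between the two handle bars (round, radius 4 mm, along y) of the parked clip, 40 mm above its origin: squeeze here along the clip's x. Over both bars it measures 52 mm when parked, 27 mm fully squeezed; this takes about 6 N at first, 12 N when wide open, then a hard stop.
- clip_bite (a point): point midway between the two jaw tips, 35 mm below the clip's origin (each jaw tip is a round rubber bar of radius 3 mm, 44 mm along y)
- clip_near (a joint): angle of the arm on the clip's -x side (rad): 0 parked on the 5 mm strip, -0.07 fully shut, 0.30 wide open at the stop. Both arms are coupled and turn equally. Clear gap between the jaw tips: 5 mm at 0, 19 mm at 0.2, 26 mm at 0.30.
- clip_far (a joint): angle of the arm on the clip's +x side, same meaning
- park: fixed parking stand: dark steel foot 60 x 90 x 12 mm with an upright aluminium strip 5 mm thick (x), 70 mm long (y), its top edge 45 mm above the surface. Origin: centre of the underside.
- park_edge (a point): middle of the top edge of the parking strip
- green_card: stiff card, 4 mm thick (x), 90 mm wide (y), with a green header band and a white stripe marking the middle of its top edge, fixed upright in a loose black holder (60 x 110 x 25 mm, together 0.8 kg). The top edge runs along y, 110 mm above the surface. Origin: centre of the holder's underside.
- green_card_edge (a point): middle of the top edge of the green-headed card, 110 mm above the surface
- red_card: the same card and holder with a red header band; a bystander. Origin: centre of the holder's underside, top edge 110 mm up.
- stamp: wooden hand stamp 27 x 60 x 73 mm, a bystander; origin at the centre of its underside
- carton: small shut carton 69 x 110 x 58 mm, a bystander; origin at the centre of its underside
- clamp: flat orange spring clamp lying on the desk, 57 x 109 x 22 mm, rigid, a bystander (not the clip of the task); origin at the centre of its underside
Mind the look-alikes: they are no part of the job. What is meant by the clip is not turquoise, and is the larger of those in its own colour.

How it is judged:
On the way, in this order (a step that is already met when the one before it is completed fails the run):
1. the clip's handles are squeezed so that its jaws stand open while it is still at its parking strip (value of joint each of clip_near, clip_far above 0.12 rad and horizontal distance between clip_bite and park_edge below 0.025 m and z of clip_bite in the frame of park_edge below 0.005 m), for 0.1 s.
2. the clip is lifted clear of the strip in the fingers (z of clip_bite in the frame of park_edge above 0.02 m and contact force between the fingers and clip above 2 N), for 0.1 s.
At the end, for the whole second after the job is handed in: Fingers squeeze and carry the still clip, gap over 19 mm (0.2 rad), jaw tips astride the green card's edge (mid-plane within 12 mm), 4-22 mm below it, within 15 mm of its middle; clip aligned and upright within 0.3 rad; neither clip nor robot touches card or holder, which stands upright (value of joint each of clip_near, clip_far above 0.2 rad and x of clip_bite in the frame of green_card_edge between -0.012 and 0.012 m and y of clip_bite in the frame of green_card_edge between -0.015 and 0.015 m and z of clip_bite in the frame of green_card_edge between -0.022 and -0.004 m and angle between the y axis of clip and the y axis of green_card, either way round below 0.3 rad and angle between clip's own z axis and vertical below 0.3 rad and angle between green_card's own z axis and vertical below 0.05 rad and height (world z) of clip_bite above 0.08 m and contact force between the fingers and clip above 2 N and contact force between each of clip, the arm, the fingers and green_card below 0.3 N and linear speed of clip below 0.03 m/s); the arm keeps its last pose, push and grip.
It fails at once if the clip shuts on the green-headed card (value of joint clip_near below 0.08 rad and contact force between clip and green_card above 3 N).
It fails at once if the green-headed card's holder is shoved more than 20 mm (distance of green_card from where it was at the start of the episode above 0.02 m).
It fails at once if the red-headed card is moved more than 20 mm (distance of red_card from where it was at the start of the episode above 0.02 m).
It fails at once if a bystander is moved more than 20 mm (distance of any of stamp, carton, clamp from where it was at the start of the episode above 0.02 m).
It also fails if it takes over 38 s, if anything falls off the work surface, if the arm or the gripper's body presses on something with over 40 N, if the wrist force passes 120 N, or if a joint passes its speed limit or range.

## Working session

There is one attempt and no reset: what is moved stays moved. The work goes in short steps, Python scripts to look and compute and a tool call to move; the robot and the scene stay as the last step left them, time stands still between calls to the robot, and variables do not carry over. Pictures are saved under pics/ and viewed, about 8 in all and at most 12, crops included, and the job is handed in when it is done.

Besides the shell and the picture viewer there is one more tool, called after ">>>" as name(argument=value, ...) on one line, values as JSON. apply_moves: Moves the arm, as the interface text tells. Its arguments: {"type":"object","properties":{"travel":{"type":"array"},"turn":{"type":"array"},"grip":{"type":"array"},"newtons":{"type":"number"}},"required":["travel","turn","grip"]}

```bash
mkdir -p pics; ls
cat > h.py <<'E'
import numpy as np, cv2
from station import status, eyes, bot
from scipy.spatial.transform import Rotation as R
def cal(n):
    c=eyes.calibration(n); q=c["attitude"]
    q=np.array(q,float)
    M=q if q.shape==(3,3) else R.from_quat(np.r_[q[1:],q[0]]).as_matrix()
    return np.array(c["intrinsics"],float),np.array(c["distortion"],float),np.array(c["xyz"],float),M
def proj(n,P):
    K,d,t,M=cal(n); P=np.atleast_2d(np.array(P,float)); 
    return cv2.projectPoints((P-t)@M,np.zeros(3),np.zeros(3),K,d)[0].reshape(-1,2)
def ray(n,uv):
    K,d,t,M=cal(n)
    u=cv2.undistortPoints(np.array(uv,float).reshape(-1,1,2),K,d).reshape(-1,2)
    return t,np.c_[u,np.ones(len(u))]@M.T
def onz(n,uv,z):
    t,r=ray(n,uv); return t+r*((z-t[2])/r[:,2])[:,None]
def tri(uvs,uvt):
    t1,r1=ray("scene",uvs);t2,r2=ray("top",uvt);r1=r1[0];r2=r2[0]
    s=np.linalg.lstsq(np.c_[r1,-r2],t2-t1,rcond=None)[0]
    a=t1+s[0]*r1;b=t2+s[1]*r2
    return (a+b)/2,np.linalg.norm(a-b)
E
python3 - <<'E'
from h import *
for n in("scene","top"):
    im=eyes.read_camera(n); cv2.imwrite(f"pics/{n}0.png",im[:,:,::-1])
    K,d,t,M=cal(n);print(n,K.tolist(),t,M.tolist())
    for k in("clip","park","green_card","red_card","stamp","carton","clamp"):
        for r in eyes.masks_of(k,n):
            ys,xs=np.nonzero(r["region"]);print(n,k,round(r["score"],2),np.round(r["rect"]),len(xs),xs.mean().round(1),ys.mean().round(1))
print(status.get_obs())
E
```

```text
pics
scene [[392.2588931114648, 0.0, 321.8677795847754], [0.0, 392.2588931114648, 202.08872475699494], [0.0, 0.0, 1.0]] [0.16231683 0.70758595 0.80555359] [[-0.8644162094470671, -0.34672777074696076, 0.36409403982763433], [-0.5027661895587775, 0.5913827063386943, -0.6304701842911122], [0.0032826028866281554, -0.7280428199195186, -0.6855237974585011]]
scene clip 0.87 [354. 141. 368. 168.] 377 360.3 153.5
scene clip 0.61 [384. 145. 399. 171.] 233 389.6 159.2
scene clip 0.47 [416. 170. 425. 188.] 148 419.6 177.9
scene park 0.54 [375. 164. 407. 184.] 324 389.7 176.8
scene green_card 0.7 [338. 178. 364. 231.] 713 351.2 211.5
scene green_card 0.29 [385. 147. 405. 173.] 210 390.6 159.0
scene red_card 0.57 [284. 231. 325. 292.] 1314 304.3 263.4
scene stamp 0.67 [272. 321. 293. 356.] 430 283.2 337.4
scene carton 0.85 [298. 136. 318. 170.] 515 307.9 152.4
scene clamp 0.85 [391. 210. 412. 240.] 442 401.8 224.9
top [[380.85843596646, 0.0, 315.3284946118167], [0.0, 380.85843596646, 202.57752816719267], [0.0, 0.0, 1.0]] [0.35462012 0.07034511 1.23746515] [[-0.02796017444004343, -0.9856285664568583
[... 679 characters left out ...]
32 363.0 268.2
{'t': 0.8, 'q': array([ 1.03685979,  0.47699904,  0.02239251,  1.55538369, -0.01151443,
        1.10930601, -0.08311599]), 'joint_vel': array([ 0.00020817,  0.00180387,  0.00103705,  0.00147579,  0.00080489,
        0.00012801, -0.00025484]), 'joint_torque': array([-7.41631720e-05, -5.96257639e+01,  1.60625987e+00, -2.81533563e+01,
        1.25755553e-02,  1.29704658e-03, -4.33854424e-06]), 'eef_pos': array([ 0.27885427, -0.6147318 ,  0.2503153 ]), 'tool_rot': array([ 0.14941617,  0.6911554 ,  0.14940041, -0.69112845]), 'contact_force': array([-0.4712647 ,  0.66442695, -0.236817  ]), 'torque': array([ 0.01862903, -0.01254577, -0.04305433]), 'gripper_width': 1.0009077910754993}
```

Run:
```python
import cv2,numpy as np
a=cv2.imread("pics/scene0.png")[125:275,270:470];b=cv2.imread("pics/top0.png")[120:290,240:460]
a=cv2.resize(a,(800,600),interpolation=cv2.INTER_CUBIC);b=cv2.resize(b,(776,600),interpolation=cv2.INTER_CUBIC)
cv2.imwrite("pics/sc1.png",a);cv2.imwrite("pics/tc1.png",b)
```

```text
(no output)
```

View pics/sc1.png

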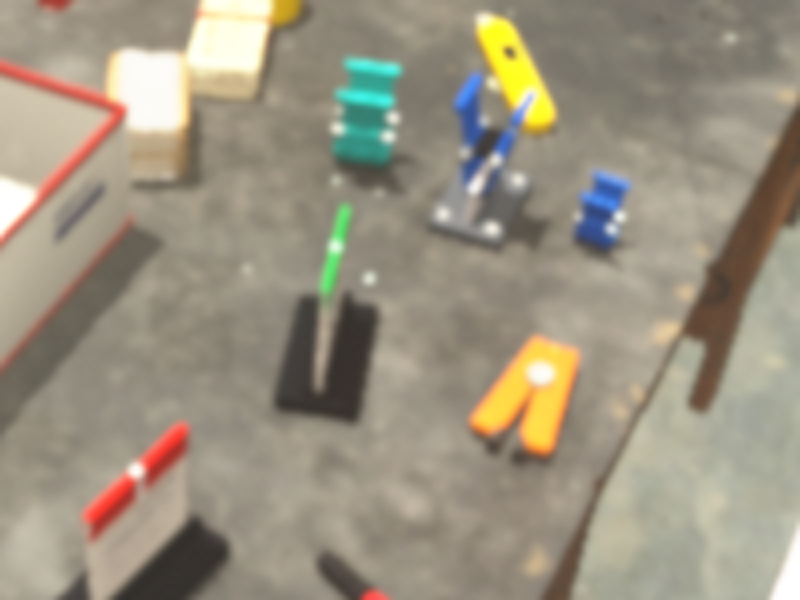

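View pics/tc1.png

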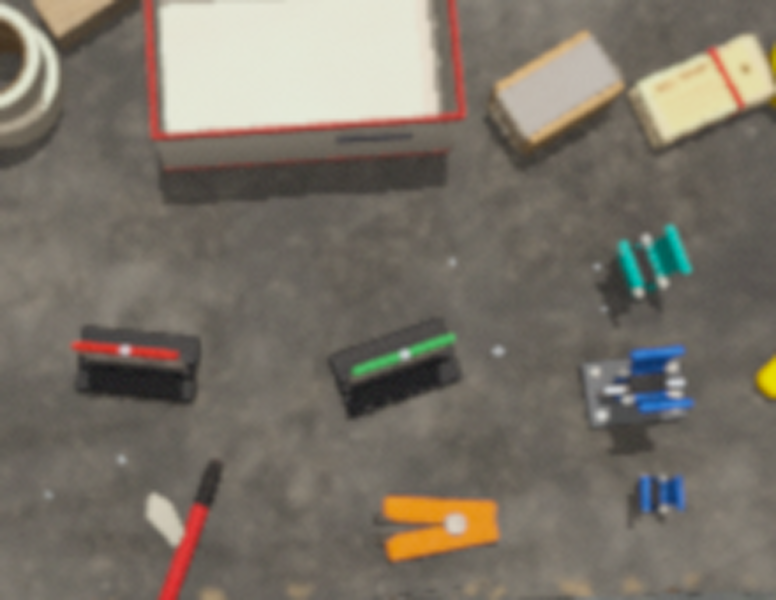

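View pics/top0.png

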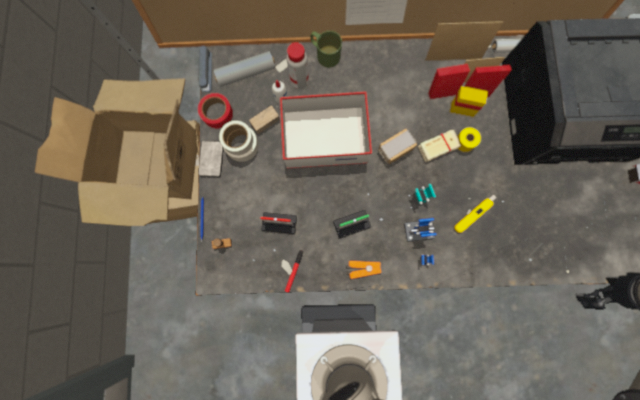

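The big blue clip on the strip is at scene (390,159) and top (425,228). The teal clip, at (360,153) and (424,193), is the wrong colour. The small blue one, at (420,178) and (427,260), is smaller and not parked. So the first one is the target. I'll enlarge it for confirmation and measurement.

```bash
cat > m.py <<'E'
from h import *
def crop(n,im,x0,y0,w,h,s):
    return cv2.resize(im[y0:y0+h,x0:x0+w],None,fx=s,fy=s,interpolation=cv2.INTER_CUBIC)
E
python3 - <<'E'
from m import *
a=cv2.imread("pics/scene0.png");b=cv2.imread("pics/top0.png")
A=crop("s",a,370,140,40,50,10);B=crop("t",b,400,212,40,50,10)
o=np.hstack([A,B])
for i in range(0,800,50): cv2.line(o,(i,0),(i,6),(255,255,255),1); 
for j in range(0,500,50): cv2.line(o,(0,j),(6,j),(255,255,255),1);cv2.line(o,(400,j),(406,j),(255,255,255),1)
cv2.imwrite("pics/clip1.png",o)
# green card
for n,im,(x0,y0,w,h) in(("scene",a,(340,170,30,40)),("top",b,(325,205,50,35))):
    c=im[y0:y0+h,x0:x0+w].astype(int);g=(c[:,:,1]-np.maximum(c[:,:,0],c[:,:,2])).clip(0)
    m=g>40;ys,xs=np.nonzero(m);p=np.c_[xs+x0,ys+y0].astype(float);wt=g[m]
    print(n,len(p),p.min(0),p.max(0),np.average(p,axis=0,weights=wt))
    d=np.linalg.svd(p-p.mean(0),full_matrices=False)[2][0];s=(p-p.mean(0))@d;print("ends",p.mean(0)+d*s.min(),p.mean(0)+d*s.max())
    W=c.min(2)*(cv2.dilate(m.astype(np.uint8),np.ones((3,3)))>0); k=np.argsort(W.ravel())[-6:]
    print("white",[(int(i%w)+x0,int(i//w)+y0,int(W.ravel()[i])) for i in k])
E
```

```text
scene 81 [350. 176.] [357. 198.] [353.41037238 187.09528117]
ends [356.13239397 176.03259911] [350.73921513 197.93578746]
white [(352, 186, 181), (353, 185, 191), (354, 187, 197), (353, 187, 200), (354, 186, 209), (353, 186, 218)]
top 78 [340. 214.] [368. 225.] [354.08415746 219.88307155]
ends [368.01160589 215.03344907] [339.92341261 224.77926933]
white [(353, 221, 120), (353, 219, 124), (356, 220, 124), (353, 220, 148), (355, 219, 156), (355, 220, 183)]
```

View pics/clip1.png

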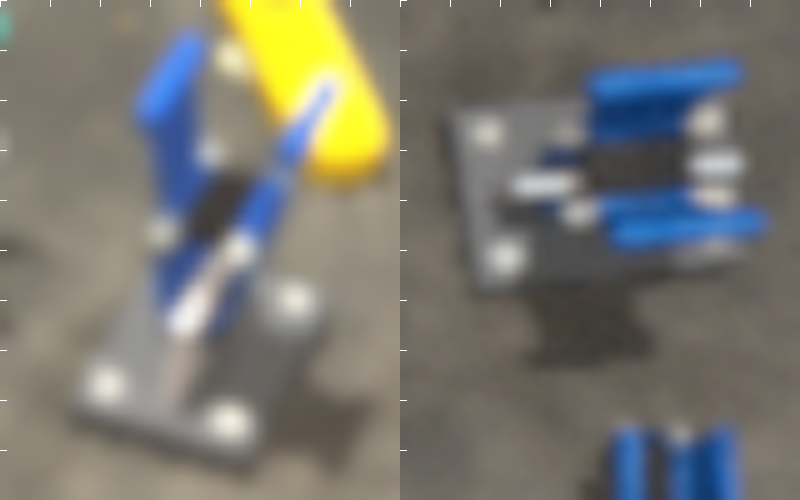

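Run:
```python
from m import *
f=lambda X,Y,x0,y0:((X+.5)/10-.5+x0,(Y+.5)/10-.5+y0)
T=lambda X,Y:f(X-400,Y,400,212)
S=lambda X,Y:f(X,Y,370,140)
pts=[T(594,82),T(740,72),T(612,236),T(764,222)]
P=onz("top",pts,0.109);print("bars",P.round(4).tolist(),"mid",P.mean(0))
d=P[1]-P[0]+P[3]-P[2];print("yaw of bars",np.arctan2(d[0],-d[1]), "len",np.linalg.norm(P[1]-P[0]),np.linalg.norm(P[3]-P[2]))
print("to scene crop",((proj("scene",P)-[370,140])*10).round(0).tolist())
# bridge centre z .069, strip ends z .045
print("bridge",onz("top",[T(642,165)],0.069))
print("strip visible ends",onz("top",[T(512,186),T(742,163)],0.045).round(4).tolist())
Q=onz("top",[T(487,133),T(506,258),T(708,120)],0.013);print("screws",Q.round(4).tolist())
Q=onz("scene",[S(295,299),S(230,422),S(106,384)],0.013);print("screws s",Q.round(4).tolist())
print("strip scene near end",onz("scene",[S(185,325)],0.045))
# green: top pts and scene pts
gs=[(356.1,176.0),(353.4,186.4),(350.7,197.9)]; gt=[(368.0,215.0),(354.4,220.0),(339.9,224.8)]
for a,b in zip(gs,gt): print("green",tri(a,b),onz("top",[b],.108).round(4),onz("scene",[a],.108).round(4))
```

```text
bars [[0.4841, -0.2224, 0.109], [0.4857, -0.2659, 0.109], [0.4382, -0.2244, 0.109], [0.441, -0.2695, 0.109]] mid [ 0.46225669 -0.24554434  0.109     ]
yaw of bars 0.050142324962882005 len 0.043541404765400506 0.045167579051385846
to scene crop [[139.0, 109.0], [191.0, 36.0], [284.0, 152.0], [331.0, 73.0]]
bridge [[ 0.46263905 -0.2456028   0.069     ]]
strip visible ends [[0.4595, -0.2111, 0.045], [0.4645, -0.2833, 0.045]]
screws [[0.4796, -0.2118, 0.013], [0.4393, -0.2151, 0.013], [0.4817, -0.283, 0.013]]
screws s [[0.445, -0.2814, 0.013], [0.4393, -0.2133, 0.013], [0.4803, -0.2106, 0.013]]
strip scene near end [[ 0.45806001 -0.21207097  0.045     ]]
green (array([ 0.5027261 , -0.07182696,  0.11013953]), np.float64(4.6743611074374013e-05)) [[ 0.503  -0.0721  0.108 ]] [[ 0.5038 -0.0742  0.108 ]]
green (array([ 0.489673  , -0.03070351,  0.1082246 ]), np.float64(0.0009605500283876413)) [[ 0.4892 -0.0309  0.108 ]] [[ 0.4902 -0.0308  0.108 ]]
green (array([0.47620974, 0.01273377, 0.10679896]), np.float64(0.000214065702089164)) [[0.4762 0.0128 0.108 ]] [[0.4756 0.0139 0.108 ]]
```

Confirmed: the large blue clip bites the strip, with its handle bars at top px (426,219) and (428,234). Both cameras agree to about 1 mm. Next I'll work out the motion.

```bash
cat >> m.py <<'E'
def goal(th,flip):
    x=np.array([0,0,-1.]);y=np.array([np.cos(th),np.sin(th),0])*(-1 if flip else 1)
    return R.from_matrix(np.c_[x,y,np.cross(x,y)])
def togo(p,th):
    o=status.get_obs();q=o["tool_rot"];r=R.from_quat(np.r_[q[1:],q[0]])
    g=min((goal(th,f) for f in(0,1)),key=lambda g:(r.inv()*g).magnitude())
    print("t",round(o["t"],2),"tcp",o["eef_pos"].round(4),"w",round(o["gripper_width"],3),"F",o["contact_force"].round(1),"q",o["q"].round(2))
    print("turn(tool) rad",(r.inv()*g).as_rotvec().round(3),"travel now-axes cm",(r.inv().apply(np.array(p)-o["eef_pos"])*100).round(2),
     "after-turn-axes cm",(g.inv().apply(np.array(p)-o["eef_pos"])*100).round(2));
E
python3 - <<'E'
from m import *
togo([.4624,-.2455,.19],.06); togo([.4624,-.2455,.19],.06+np.pi/2)
E
```

```text
t 0.8 tcp [ 0.2789 -0.6147  0.2503] w 1.001 F [-0.5  0.7 -0.2] q [ 1.04  0.48  0.02  1.56 -0.01  1.11 -0.08]
turn(tool) rad [-1.205 -0.    -0.   ] travel now-axes cm [  6.03 -26.05 -31.97] after-turn-axes cm [  6.03  20.54 -35.76]
t 0.8 tcp [ 0.2789 -0.6147  0.2503] w 1.001 F [-0.5  0.7 -0.2] q [ 1.04  0.48  0.02  1.56 -0.01  1.11 -0.08]
turn(tool) rad [ 0.366 -0.    -0.   ] travel now-axes cm [  6.03 -26.05 -31.97] after-turn-axes cm [  6.03 -35.76 -20.54]
```

>>> apply_moves(travel=[[0, 0, 0], [0, 0, 0], [0, 0, 0], [0, 0, 0], [0, 0, 0], [0, 0, 0], [0, 0, 0], [0, 0, 0]], turn=[[-0.12, 0, 0], [-0.12, 0, 0], [-0.12, 0, 0], [-0.12, 0, 0], [-0.12, 0, 0], [-0.12, 0, 0], [-0.12, 0, 0], [-0.12, 0, 0]], grip=[0, 0, 0, 0, 0, 0, 0, 0])

```text
t: 1.47
eef_pos: [0.279, -0.6147, 0.2505]
tool_rot: [-0.461, -0.536, -0.461, 0.536]
contact_force: [0.4, -0.7, 0.0]
gripper_width: 0.996
```

```bash
python3 -c "
from m import *
togo([.4624,-.2455,.19],.06)"
```

```text
t 1.47 tcp [ 0.279  -0.6147  0.2505] w 0.996 F [ 0.4 -0.7  0. ] q [ 1.18  0.49 -0.19  1.54  0.1   1.12  0.82]
turn(tool) rad [-0.209  0.001  0.001] travel now-axes cm [  6.01  12.65 -39.24] after-turn-axes cm [  6.05  20.52 -35.75]
```

>>> apply_moves(travel=[[0, 0, 0], [0, 0, 0], [0, 2.0, -3.5], [0, 2.0, -3.5], [0, 2.0, -3.5], [0, 2.0, -3.5], [0, 2.0, -3.5], [0, 2.0, -3.5]], turn=[[-0.1, 0, 0], [-0.1, 0, 0], [0, 0, 0], [0, 0, 0], [0, 0, 0], [0, 0, 0], [0, 0, 0], [0, 0, 0]], grip=[0, 0, 0, 0, 0, 0, 0, 0])

```text
t: 2.13
eef_pos: [0.3802, -0.4011, 0.2483]
tool_rot: [0.513, 0.485, 0.511, -0.49]
contact_force: [1.1, -0.7, 0.3]
gripper_width: 0.995
```

```bash
python3 -c "
from m import *
togo([.4624,-.2455,.19],.06)"
```

```text
t 2.13 tcp [ 0.3802 -0.4011  0.2483] w 0.995 F [ 1.1 -0.7  0.3] q [ 0.96  0.3  -0.33  1.84  0.12  1.02  0.64]
turn(tool) rad [-0.012  0.007  0.004] travel now-axes cm [  5.7    8.97 -15.19] after-turn-axes cm [  5.83   9.14 -15.04]
```

>>> apply_moves(travel=[[0.5, 2.0, -3.4], [0.5, 2.0, -3.4], [0.5, 2.0, -3.4], [0.5, 1.4, -2.4], [0.5, 1.0, -1.6], [1, 0.5, -0.6], [1, 0, 0], [1, 0, 0]], turn=[[0, 0, 0], [0, 0, 0], [0, 0, 0], [0, 0, 0], [0, 0, 0], [-0.01, 0, 0], [0, 0, 0], [0, 0, 0]], grip=[0, 0, 0, 0, 0, 0, 0, 0])

```text
t: 2.8
eef_pos: [0.471, -0.2333, 0.194]
tool_rot: [0.522, 0.481, 0.513, -0.482]
contact_force: [-0.3, -0.8, -0.2]
gripper_width: 0.998
```

Run:
```python
from m import *
togo([.4624,-.2455,.19],.06)
a=eyes.read_camera("scene")[:,:,::-1];b=eyes.read_camera("top")[:,:,::-1]
u=proj("scene",status.get_obs()["eef_pos"])[0];print(u)
cv2.imwrite("pics/pre.png",np.hstack([crop("s",a,360,120,70,80,5.7),crop("t",b,395,195,70,80,5.7)]))
```

```text
t 2.8 tcp [ 0.471  -0.2333  0.194 ] w 0.998 F [-0.3 -0.8 -0.2] q [ 0.69  0.32 -0.42  1.95  0.18  0.89  0.25]
turn(tool) rad [ 0.013  0.011 -0.007] travel now-axes cm [ 0.41 -0.95  1.15] after-turn-axes cm [ 0.4  -0.93  1.17]
[393.48849069 126.71993327]
```

View pics/pre.png

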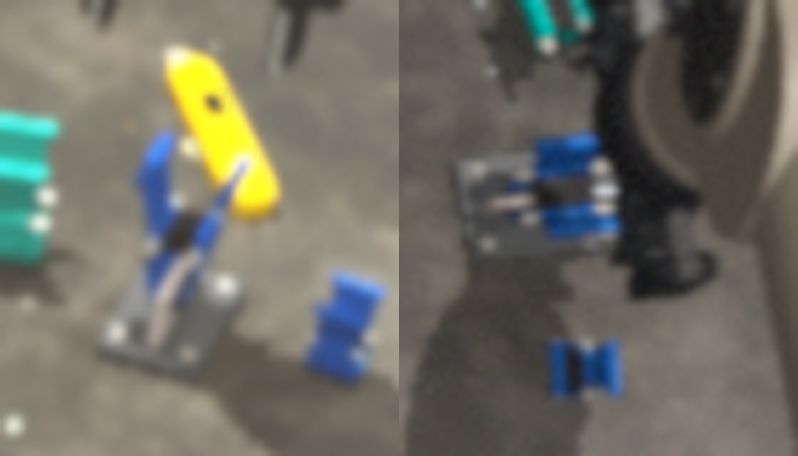

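The clip is undisturbed and the fingers hang above it, at scene crop (95,10) and (285,40). Next I'll fix the offset and descend part way.

>>> apply_moves(travel=[[0, -0.9, 1.1], [0, 0, 0], [0, 0, 0], [1.5, 0, 0], [1.5, 0, 0], [0, 0, 0]], turn=[[0.013, 0.011, -0.007], [0, 0, 0], [0, 0, 0], [0, 0, 0], [0, 0, 0], [0, 0, 0]], grip=[0, 0, 0, 0, 0, 0])

```text
t: 3.4
eef_pos: [0.4585, -0.253, 0.162]
tool_rot: [0.51, 0.488, 0.512, -0.49]
contact_force: [0.5, 0.4, -0.1]
gripper_width: 1.001
```

```bash
python3 -c "
from m import *
togo([.4624,-.2455,.107],.06)"
```

```text
t 3.4 tcp [ 0.4585 -0.253   0.162 ] w 1.001 F [ 0.5  0.4 -0.1] q [ 0.71  0.37 -0.4   1.98  0.19  0.84  0.25]
turn(tool) rad [-0.015  0.001  0.004] travel now-axes cm [ 5.5   0.45 -0.74] after-turn-axes cm [ 5.5   0.44 -0.72]
```

>>> apply_moves(travel=[[0, 0.4, -0.7], [0, 0, 0], [0, 0, 0], [0, 0, 0]], turn=[[-0.015, 0, 0], [0, 0, 0], [0, 0, 0], [0, 0, 0]], grip=[0, 0, 0, 0])

```text
t: 3.73
eef_pos: [0.4635, -0.2455, 0.1639]
tool_rot: [0.515, 0.484, 0.515, -0.486]
contact_force: [-0.5, 0.1, 0.1]
gripper_width: 1.0
```

```bash
python3 -c "
from m import *
togo([.4624,-.2455,.107],.06)"
```

```text
t 3.73 tcp [ 0.4635 -0.2455  0.1639] w 1.0 F [-0.5  0.1  0.1] q [ 0.7   0.37 -0.4   1.97  0.19  0.84  0.25]
turn(tool) rad [0.001 0.002 0.002] travel now-axes cm [ 5.69 -0.09 -0.02] after-turn-axes cm [ 5.69 -0.11 -0.01]
```

>>> apply_moves(travel=[[1.2, -0.1, 0], [1.2, 0, 0], [1.2, 0, 0], [1.0, 0, 0], [0.8, 0, 0], [0.3, 0, 0], [0, 0, 0], [0, 0, 0]], turn=[[0, 0, 0], [0, 0, 0], [0, 0, 0], [0, 0, 0], [0, 0, 0], [0, 0, 0], [0, 0, 0], [0, 0, 0]], grip=[0, 0, 0, 0, 0, 0, 0, 0])

```text
t: 4.4
eef_pos: [0.4624, -0.2457, 0.1014]
tool_rot: [0.515, 0.484, 0.515, -0.485]
contact_force: [-1.0, -0.4, -0.8]
gripper_width: 0.996
```

```bash
python3 -c "
from m import *
togo([.4624,-.2455,.107],.06)"
```

```text
t 4.4 tcp [ 0.4624 -0.2457  0.1014] w 0.996 F [-1.  -0.4 -0.8] q [ 0.67  0.46 -0.37  2.02  0.25  0.71  0.2 ]
turn(tool) rad [0.001 0.002 0.001] travel now-axes cm [-0.56 -0.   -0.02] after-turn-axes cm [-0.56 -0.   -0.02]
```

>>> apply_moves(travel=[[-0.5, 0, 0], [0, 0, 0], [0, 0, 0], [0, 0, 0], [0, 0, 0], [0, 0, 0], [0, 0, 0], [0, 0, 0]], turn=[[0, 0, 0], [0, 0, 0], [0, 0, 0], [0, 0, 0], [0, 0, 0], [0, 0, 0], [0, 0, 0], [0, 0, 0]], grip=[0, 0, 0.15, 0.25, 0.35, 0.4, 0.45, 0.5], newtons=40)

```text
t: 5.07
eef_pos: [0.4636, -0.2464, 0.1091]
tool_rot: [0.517, 0.484, 0.513, -0.485]
contact_force: [-0.3, -0.1, -1.7]
gripper_width: 0.504
```

```bash
python3 -c "
from m import *
togo([.4624,-.2455,.107],.06)"
```

```text
t 5.07 tcp [ 0.4636 -0.2464  0.1091] w 0.504 F [-0.3 -0.1 -1.7] q [ 0.67  0.45 -0.38  2.01  0.25  0.72  0.2 ]
turn(tool) rad [ 0.     0.005 -0.002] travel now-axes cm [ 0.21 -0.11 -0.1 ] after-turn-axes cm [ 0.21 -0.11 -0.1 ]
```

>>> apply_moves(travel=[[0, 0, 0], [0, 0, 0], [0, 0, 0], [0, 0, 0], [0, 0, 0], [0, 0, 0], [0, 0, 0], [0, 0, 0]], turn=[[0, 0, 0], [0, 0, 0], [0, 0, 0], [0, 0, 0], [0, 0, 0], [0, 0, 0], [0, 0, 0], [0, 0, 0]], grip=[0.55, 0.6, 0.65, 0.7, 0.75, 0.8, 0.8, 0.8])

```text
t: 5.73
eef_pos: [0.4632, -0.2462, 0.1085]
tool_rot: [0.516, 0.484, 0.514, -0.485]
contact_force: [-0.3, -0.2, -0.8]
gripper_width: 0.29
```

Run:
```python
from m import *
togo([.4624,-.2455,.107],.06)
a=eyes.read_camera("scene")[:,:,::-1];b=eyes.read_camera("top")[:,:,::-1]
cv2.imwrite("pics/sq.png",np.hstack([crop("s",a,360,120,70,80,5.7),crop("t",b,395,195,70,80,5.7)]))
```

```text
t 5.73 tcp [ 0.4632 -0.2462  0.1085] w 0.29 F [-0.3 -0.2 -0.8] q [ 0.67  0.45 -0.38  2.02  0.25  0.72  0.2 ]
turn(tool) rad [ 0.001  0.004 -0.001] travel now-axes cm [ 0.15 -0.08 -0.07] after-turn-axes cm [ 0.15 -0.08 -0.07]
```

View pics/sq.png

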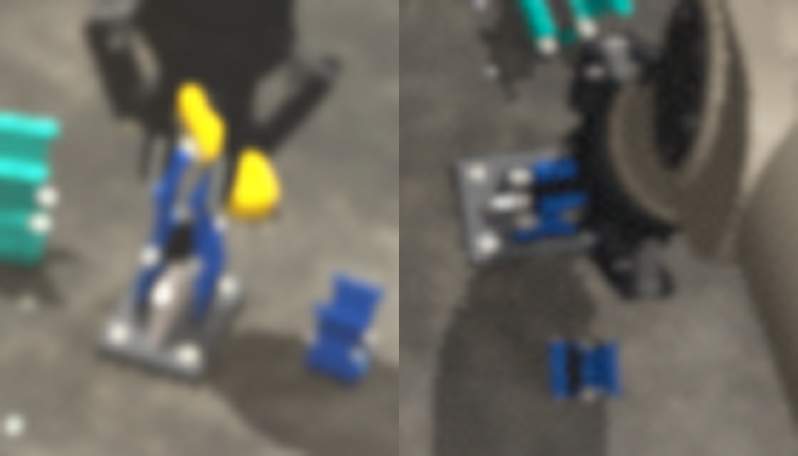

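The handles are squeezed: the width stopped at 0.29 with 0.20 commanded, and the jaws stand apart around the strip. Next I'll lift.

>>> apply_moves(travel=[[-0.6, 0, 0], [-0.8, 0, 0], [-1, 0, 0], [-1.5, 0, 0], [-2, 0, 0], [-2, 0, 0], [-2, 0, 0], [-1, 0, 0]], turn=[[0, 0, 0], [0, 0, 0], [0, 0, 0], [0, 0, 0], [0, 0, 0], [0, 0, 0], [0, 0, 0], [0, 0, 0]], grip=[0.8, 0.8, 0.8, 0.8, 0.8, 0.8, 0.8, 0.8])

```text
t: 6.5
eef_pos: [0.4619, -0.2447, 0.2254]
tool_rot: [0.515, 0.483, 0.515, -0.485]
contact_force: [0.7, -0.7, -1.4]
gripper_width: 0.293
```

>>> apply_moves(travel=[[0, 0, 0], [0, 0, 0], [0, 0, 0]], turn=[[0, 0, 0], [0, 0, 0], [0, 0, 0]], grip=[0.8, 0.8, 0.8])

```text
t: 6.75
eef_pos: [0.4633, -0.2452, 0.2291]
tool_rot: [0.518, 0.484, 0.513, -0.485]
contact_force: [-0.3, 0.6, -1.4]
gripper_width: 0.291
```

Run:
```python
from m import *
togo([.4895,-.0308,.23],.30)
a=eyes.read_camera("scene")[:,:,::-1];b=eyes.read_camera("top")[:,:,::-1]
u=proj("scene",status.get_obs()["eef_pos"])[0].round().astype(int);print(u)
o=crop("s",a,u[0]-25,u[1]-20,50,60,10);cv2.imwrite("pics/lift.png",o)
print(u-[25,20])
for r in eyes.masks_of("clip","top"): print(r["score"],r["rect"])
```

```text
t 6.75 tcp [ 0.4633 -0.2452  0.2291] w 0.291 F [-0.3  0.6 -1.4] q [ 0.72  0.28 -0.42  1.92  0.14  0.96  0.29]
turn(tool) rad [-0.238  0.006 -0.004] travel now-axes cm [ -0.2    3.94 -21.24] after-turn-axes cm [ -0.09   8.84 -19.71]
[399 115]
[374  95]
0.76 [415.7, 182.7, 435.1, 202.8]
0.68 [424.2, 219.9, 440.8, 235.1]
0.59 [423.6, 256.6, 431.5, 267.5]
0.49 [329.0, 213.8, 368.5, 238.4]
```

View pics/lift.png

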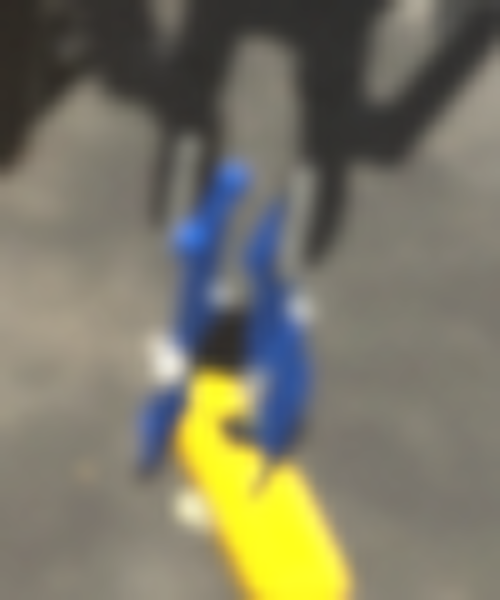

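```bash
cat >> m.py <<'E'
def overlay(n,im,x0,y0,w,h,s,th,dz=(.0,.042,.077)):
    p=status.get_obs()["eef_pos"];ex=np.array([np.cos(th),np.sin(th),0]);ey=np.array([-ex[1],ex[0],0])
    o=crop(n,im,x0,y0,w,h,s)
    for z,hx in((dz[0],.0095),(dz[2],.016)):
        for sx in(1,-1):
            e=proj(n,[p+ex*hx*sx+ey*k*.022-[0,0,z] for k in(1,-1)])
            e=((e+.5-[x0,y0])*s-.5).round(0).astype(int);print(n,z,sx,e.tolist())
            cv2.line(o,tuple(map(int,e[0])),tuple(map(int,e[1])),(0,0,255),1)
    return o
E
python3 - <<'E'
from m import *
a=eyes.read_camera("scene")[:,:,::-1];b=eyes.read_camera("top")[:,:,::-1]
cv2.imwrite("pics/ov.png",np.hstack([overlay("scene",a,374,100,40,52,10,.06),overlay("top",b,414,205,40,52,10,.06)]))
E
```

```text
scene 0.0 1 [[194, 179], [244, 108]]
scene 0.0 -1 [[258, 196], [307, 124]]
scene 0.077 1 [[140, 403], [189, 329]]
scene 0.077 -1 [[244, 432], [291, 356]]
top 0.0 1 [[171, 146], [335, 131]]
top 0.0 -1 [[181, 217], [346, 202]]
top 0.077 1 [[92, 157], [245, 143]]
top 0.077 -1 [[107, 268], [261, 254]]
```

View pics/ov.png

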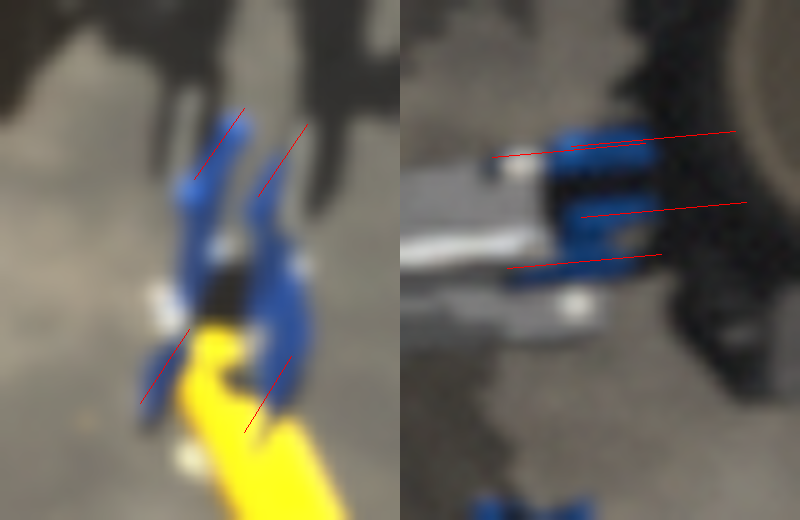

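The clip is held upright with its jaws about 26 mm apart. The overlay matches within 2–3 mm, which puts the bite about 78 mm below the TCP. Next I'll carry it at z 0.23.

>>> apply_moves(travel=[[0, 0, 0], [0, 0, 0], [0, 0.6, -1.3], [0, 1.2, -2.6], [0, 1.4, -3.1], [0, 1.4, -3.1], [0, 1.4, -3.1], [0, 0.8, -1.8]], turn=[[-0.12, 0, 0], [-0.11, 0, 0], [0, 0, 0], [0, 0, 0], [0, 0, 0], [0, 0, 0], [0, 0, 0], [0, 0, 0]], grip=[0.8, 0.8, 0.8, 0.8, 0.8, 0.8, 0.8, 0.8])

```text
t: 7.67
eef_pos: [0.4825, -0.0773, 0.2231]
tool_rot: [0.563, 0.426, 0.564, -0.428]
contact_force: [0.6, 0.9, -0.7]
gripper_width: 0.289
```

>>> apply_moves(travel=[[0, 0, 0], [0, 0, 0], [0, 0, 0], [0, 0, 0]], turn=[[0, 0, 0], [0, 0, 0], [0, 0, 0], [0, 0, 0]], grip=[0.8, 0.8, 0.8, 0.8])

```text
t: 8.0
eef_pos: [0.4821, -0.0689, 0.2223]
tool_rot: [0.563, 0.425, 0.566, -0.427]
contact_force: [0.8, -0.1, -1.4]
gripper_width: 0.288
```

```bash
python3 -c "
from m import *
togo([.4895,-.032,.23],.30)"
```

```text
t 8.0 tcp [ 0.4821 -0.0689  0.2223] w 0.288 F [ 0.8 -0.1 -1.4] q [ 0.5   0.25 -0.56  1.99  0.16  0.95  0.14]
turn(tool) rad [-0.023 -0.003  0.005] travel now-axes cm [-0.77  1.72 -3.35] after-turn-axes cm [-0.77  1.8  -3.31]
```

>>> apply_moves(travel=[[0, 0, 0], [0, 0.8, -1.5], [0, 0.8, -1.5], [0, 0, 0], [0, 0, 0], [0, 0, 0]], turn=[[-0.02, 0, 0], [0, 0, 0], [0, 0, 0], [0, 0, 0], [0, 0, 0], [0, 0, 0]], grip=[0.8, 0.8, 0.8, 0.8, 0.8, 0.8])

```text
t: 8.5
eef_pos: [0.4879, -0.0425, 0.2213]
tool_rot: [0.564, 0.422, 0.568, -0.425]
contact_force: [-0.1, 0.0, -1.0]
gripper_width: 0.294
```

```bash
python3 -c "
from m import *
togo([.4895,-.032,.215],.30)"
```

```text
t 8.5 tcp [ 0.4879 -0.0425  0.2213] w 0.294 F [-0.1  0.  -1. ] q [ 0.46  0.26 -0.58  1.98  0.17  0.95  0.08]
turn(tool) rad [-0.013 -0.001  0.007] travel now-axes cm [ 0.63  0.45 -0.96] after-turn-axes cm [ 0.63  0.46 -0.96]
```

>>> apply_moves(travel=[[0, 0.4, -1.0], [0, 0, 0], [0, 0, 0], [0, 0, 0]], turn=[[-0.013, 0, 0.007], [0, 0, 0], [0, 0, 0], [0, 0, 0]], grip=[0.8, 0.8, 0.8, 0.8])

```text
t: 8.83
eef_pos: [0.4886, -0.0341, 0.2211]
tool_rot: [0.568, 0.421, 0.569, -0.421]
contact_force: [0.1, -0.4, -1.8]
gripper_width: 0.29
```

Run:
```python
from m import *
togo([.4895,-.032,.176],.30)
a=eyes.read_camera("scene")[:,:,::-1];b=eyes.read_camera("top")[:,:,::-1]
u=proj("scene",[.4895,-.03,.14])[0].astype(int);v=proj("top",[.4895,-.03,.14])[0].astype(int)
print(u,v)
cv2.imwrite("pics/ov2.png",np.hstack([overlay("scene",a,u[0]-20,u[1]-28,40,56,10,.30,(.001,.043,.078)),overlay("top",b,v[0]-20,v[1]-28,40,56,10,.30,(.001,.043,.078))]))
```

```text
t 8.83 tcp [ 0.4886 -0.0341  0.2211] w 0.29 F [ 0.1 -0.4 -1.8] q [ 0.45  0.26 -0.58  1.99  0.17  0.94  0.07]
turn(tool) rad [-0.003 -0.     0.001] travel now-axes cm [ 4.51  0.15 -0.17] after-turn-axes cm [ 4.51  0.15 -0.17]
[354 177] [355 218]
scene 0.001 1 [[184, 83], [213, -17]]
scene 0.001 -1 [[260, 94], [287, -7]]
scene 0.078 1 [[144, 317], [172, 214]]
scene 0.078 -1 [[264, 335], [290, 232]]
top 0.001 1 [[157, 249], [311, 197]]
top 0.001 -1 [[181, 316], [335, 263]]
top 0.078 1 [[130, 264], [273, 215]]
top 0.078 -1 [[167, 369], [311, 319]]
```

View pics/ov2.png

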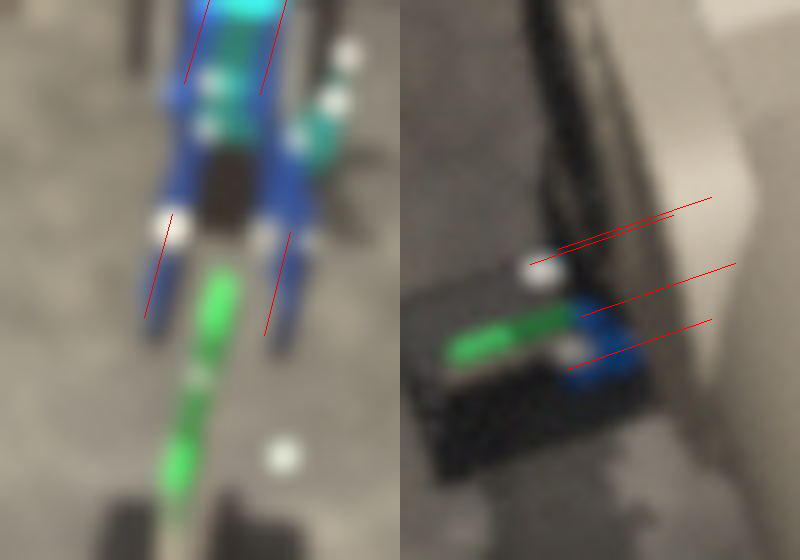

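The jaws straddle the card's line in both views. The tips sit about 2–3 mm toward −x of my model, so I'll trim by that much and descend.

>>> apply_moves(travel=[[0.3, 0.25, -0.15], [0.6, 0, 0], [0.6, 0, 0], [0.4, 0, 0], [0.2, 0, 0], [0, 0, 0], [0, 0, 0], [0, 0, 0]], turn=[[0, 0, 0], [0, 0, 0], [0, 0, 0], [0, 0, 0], [0, 0, 0], [0, 0, 0], [0, 0, 0], [0, 0, 0]], grip=[0.8, 0.8, 0.8, 0.8, 0.8, 0.8, 0.8, 0.8])

```text
t: 9.6
eef_pos: [0.4902, -0.0323, 0.1968]
tool_rot: [0.568, 0.42, 0.569, -0.421]
contact_force: [-0.1, -0.2, -1.1]
gripper_width: 0.292
```

Run:
```python
from m import *
togo([.4910,-.032,.176],.30)
a=eyes.read_camera("scene")[:,:,::-1]
u=proj("scene",[.4895,-.03,.12])[0].astype(int)
cv2.imwrite("pics/ov3.png",overlay("scene",a,u[0]-20,u[1]-25,40,50,10,.30,(.001,.043,.078)))
```

```text
t 9.6 tcp [ 0.4902 -0.0323  0.1968] w 0.292 F [-0.1 -0.2 -1.1] q [ 0.43  0.29 -0.57  2.01  0.2   0.9   0.04]
turn(tool) rad [-0.004 -0.001  0.002] travel now-axes cm [ 2.08  0.09 -0.  ] after-turn-axes cm [ 2.08  0.08 -0.  ]
scene 0.001 1 [[180, 72], [209, -29]]
scene 0.001 -1 [[254, 83], [281, -19]]
scene 0.078 1 [[140, 298], [169, 196]]
scene 0.078 -1 [[259, 317], [285, 213]]
```

View pics/ov3.png

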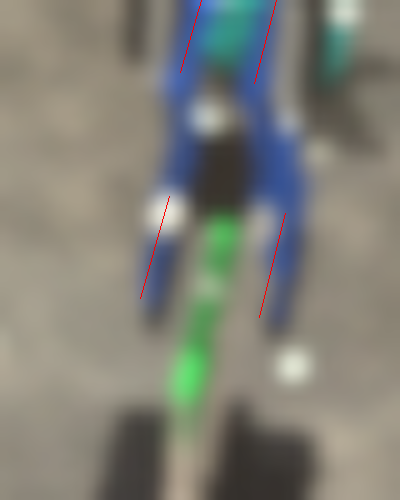

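>>> apply_moves(travel=[[0, 0.25, 0], [0, 0, 0], [0.4, 0, 0], [0.5, 0, 0], [0.5, 0, 0], [0.4, 0, 0], [0, 0, 0], [0, 0, 0]], turn=[[0, 0, 0], [0, 0, 0], [0, 0, 0], [0, 0, 0], [0, 0, 0], [0, 0, 0], [0, 0, 0], [0, 0, 0]], grip=[0.8, 0.8, 0.8, 0.8, 0.8, 0.8, 0.8, 0.8])

```text
t: 10.32
eef_pos: [0.4932, -0.0315, 0.1773]
tool_rot: [0.568, 0.421, 0.569, -0.421]
contact_force: [0.3, 0.3, -0.8]
gripper_width: 0.287
```

Run:
```python
from m import *
togo([.4925,-.032,.176],.30)
a=eyes.read_camera("scene")[:,:,::-1];b=eyes.read_camera("top")[:,:,::-1]
u=proj("scene",[.4895,-.03,.11])[0].astype(int);v=proj("top",[.4895,-.03,.14])[0].astype(int)
cv2.imwrite("pics/ov4.png",np.hstack([overlay("scene",a,u[0]-20,u[1]-28,40,56,10,.30,(.001,.043,.078)),crop("top",b,v[0]-20,v[1]-28,40,56,10)]))
```

```text
t 10.32 tcp [ 0.4932 -0.0315  0.1773] w 0.287 F [ 0.3  0.3 -0.8] q [ 0.42  0.33 -0.57  2.02  0.23  0.86  0.02]
turn(tool) rad [-0.004 -0.     0.001] travel now-axes cm [ 0.13 -0.08  0.02] after-turn-axes cm [ 0.13 -0.08  0.02]
scene 0.001 1 [[164, 130], [193, 28]]
scene 0.001 -1 [[237, 141], [264, 38]]
scene 0.078 1 [[126, 350], [155, 247]]
scene 0.078 -1 [[243, 368], [269, 264]]
```

View pics/ov4.png

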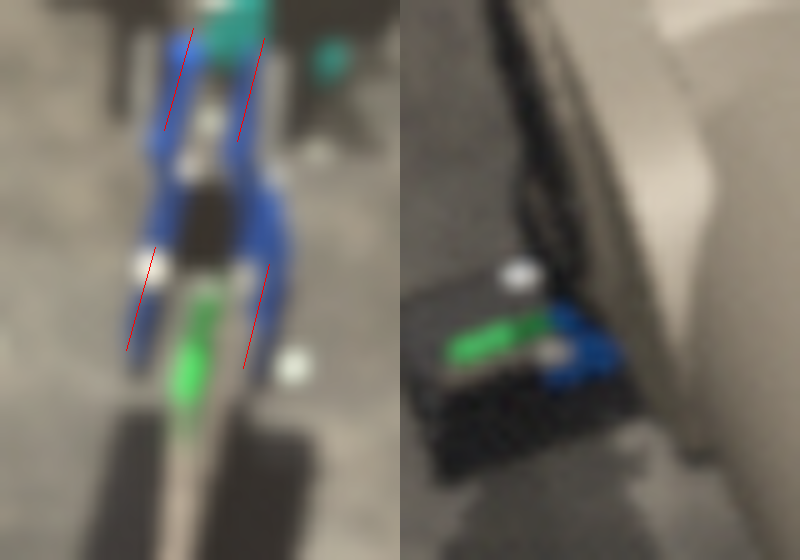

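Run:
```python
from m import *
for n,(x0,y0,w,h) in(("scene",(340,170,30,40)),("top",(325,205,50,35))):
    c=eyes.read_camera(n)[y0:y0+h,x0:x0+w].astype(int);m=(c[:,:,1]-np.maximum(c[:,:,0],c[:,:,2]))>40
    ys,xs=np.nonzero(m);print(n,"near end",xs.min()+x0,ys.max()+y0)
    for k in("green_card","red_card","carton","stamp","clamp"):
        r=eyes.masks_of(k,n)[:1]
        if r: print(n,k,np.round(r[0]["rect"]))
o=status.get_obs();print(o["t"],o["eef_pos"],o["contact_force"],o["gripper_width"],np.abs(o["joint_vel"]).max())
```

```text
scene near end 350 198
scene green_card [340. 187. 365. 232.]
scene red_card [286. 233. 328. 293.]
scene carton [298. 137. 318. 172.]
scene stamp [273. 322. 295. 357.]
top near end 340 225
top green_card [335. 220. 361. 240.]
top red_card [261. 209. 300. 235.]
top carton [380. 128. 414. 161.]
top stamp [210. 238. 233. 251.]
top clamp [350. 261. 380. 276.]
11.0167 [ 0.49346938 -0.03158374  0.17780903] [-0.5993302  -0.7514324  -0.98390492] 0.29028541325404267 0.0019848189638349326
```

The card's near end is still at its starting pixels in both views, the arm is still, and the only load is the clip's weight of about 1 N. Handing in.

```bash
python3 -c "
from station import bot
print(bot.hand_in())"
```

```text
the job is handed in; nothing more can be done
None
```

I squeezed the large blue clip open on its strip, lifted it clear and carried it to the green-headed card. I handed in at about 11 s with the clip still squeezed and held astride the middle of the card's top edge. No verdict was reported, so the result rests on my own checks.

**Checks that held**
- **Clip opening:** the fingers stopped on the handles at 0.29 opening (about 25 mm) with 0.20 commanded. The clip should measure 27 mm at the stop, and the pictures show the jaws wide open.
- **Depth:** the jaw tips work out to about 11 mm below the edge, perhaps up to 14 mm going by the picture.
- **Contact:** the tool felt only about 1 N, roughly the clip's weight, so nothing was touching the card. The arm was still.
- **Other things:** the near end of the green card's header was at its starting pixels in both views. The red card, stamp, carton and clamp matched their starting positions within a few pixels. The clamp was missed in one of the two last views.

**Checks that disagreed**
- **Across the card:** the model put the jaws' mid-plane about 3–4 mm to the card's +x side. The scene picture put it about 2.5 mm to the other side. Both are within the 12 mm allowed.
- **Along the card:** the model put the clip within about 2 mm of the middle. The picture suggested 5–7 mm toward −y. Both are within the 15 mm allowed.

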